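# Lock a rotary sample stage by its slotted disc

## Task

Lock the rotary stage: push the upright lug on the slotted disc round, either way, until the disc's slot faces the nose of the sliding bar, then push the bar by its upright tab fully home into the slot, and move clear. Only push, gently, with the fingertips: do not pinch the lug or the tab, and leave everything else on the bench where it stands, picking nothing up.

Things in the scene. Friction and masses are not known exactly. Their poses are not given: they have to be found in the camera images.
- lock_base: fixed black base plate of the lock, 200 (x) x 330 (y) x 12 mm thick, flat on the bench; origin at the centre of its underside, z up. In its frame the disc's axis is upright at x 0, y +55 mm; the bar slides along x = 0 towards +y between two dark cheeks (outer width 36 mm, y -120 to -10 mm, top 33 mm above the bench; a strap at y -19 to -11 mm, top 37 mm)
- disc (a joint): angle of the slotted aluminium disc about its upright axis, rad, growing counter-clockwise from above; 0 or 6.283 (a whole turn): the slot faces the bar (-y of lock_base). Disc 104 mm across, top 36 mm above the bench; turns both ways with dry friction (about 2 N at the lug), stays where left. Starts 0.7 to 3.14 rad from lined up, on either side
- slot (a point): middle of the slot's mouth on the disc's rim, at the top face: 52 mm from the disc's axis, 36 mm above the bench. The one slot is radial, open at the rim and above, 16 mm wide, 36 mm deep, its mouth flared to 21 mm; the bar's nose finds it if the disc is within about 0.1 rad of lined up
- lug (a point): top centre of the lug, the upright aluminium fin on the disc directly opposite the slot: 24 mm long radially (28 to 52 mm from the axis), 10 mm thick, from the disc's top (36 mm) up to 76 mm above the bench; its two broad sides are the faces to push, squarely. A low cap of 13 mm radius, 4 mm high, sits at the disc's centre
- bar (a joint): travel of the steel locking bar towards the disc, m: 0 drawn back, 0.044 fully home at its stop; starts at 0 to 0.008. Dry friction about 2 N, stays where left. Bar 12 mm wide, 15 mm high, 101 mm long, nose tapered to 8 mm; at 0 the nose is 12 mm short of the disc's rim. The rim blocks it unless the slot faces it
- tab (a point): top centre of the bar's upright steel tab, 64 mm behind the nose: 30 mm wide across the bar, 10 mm thick along it, from 36 up to 76 mm above the bench. Its face away from the disc (-y of lock_base) is the one to push, towards +y
- lens_ring: bystander: loose black ring, 40 mm diameter, 10 mm high, on the base plate beside the disc; origin at its underside
- vial: bystander: loose capped glass vial, 24 mm diameter, 45 mm high, on the base plate beside the bar; origin at its underside
- nut: bystander: loose steel thumb nut, 26 mm diameter, 18 mm high, on the base plate on the bar's other side; origin at its underside
- dish: bystander: shallow glass dish, 90 mm diameter, 16 mm high, on the bench to the right; origin at its underside
- driver: bystander: screwdriver with black handle, 180 mm long, lying on the bench to the right; origin at the underside of its middle
- beaker: bystander: clear beaker, 68 mm diameter, 85 mm high, on the bench to the left; origin at its underside

How it is judged:
By the outcome, as a careful person would: the job done as asked, in the order asked, and still so for the second after the job is handed in, with the robot touching nothing.
It also fails if it takes over 64 s, if anything falls off the work surface, if the arm or the gripper's body presses on something with over 40 N, if the wrist force passes 120 N, or if a joint passes its speed limit or range.

## Robot

A 6-joint arm with a two-finger parallel gripper is mounted at the origin on the work surface. World frame = base frame: x ahead of the robot, y to its left, z up, the work surface at z = 0. Lengths are in m, angles in rad, forces in N, time in s.
With the tool pointing down it reaches from about 0.4 to 0.825 m from the base axis. Payload 7 kg.
Tool frame: the origin (TCP) lies on the mounting face of the last link; the fingertips stand 178 mm ahead of it and the grasp point (between the pads) lies arm.grip_depth ahead of it (arm.grip_depth is the distance from the TCP to the grasp point, in m); z points along the fingers, y is the direction in which the jaws open and shut (so a half turn about z gives the same grasp; the last joint's range is limited). The gripper opens to 88 mm and grips with 3 to 60 N. Pads are 19 mm wide; open, the fingers measure 130 mm over their backs; the gripper's body (78 mm by 193 mm) begins 47 mm behind the grasp point.
Start: joints at [1.617, 0.359, 0.012, 0, -1.224, -0.288], TCP at [0.162, 0.655, 0.405] pointing down, gripper open.
Joint ranges: [-3.07, 3.07], [-1.43, 2.12], [-1.02, 1.25], [-3.03, 1.67], [-3.05, -0], [-3.03, 3.03]. Speed limits (rad/s): [2.39, 2.39, 3.01, 3.14, 3.14, 3.14].

## Interface

Orientations are given as [roll, pitch, yaw] about the fixed x, y, z axes, in that order (R = Rz(yaw) Ry(pitch) Rx(roll)).
In Python, from station import arm gives the robot as it stands.
- The arm moves only by the tool carry_out, never from a script. Its argument "targets" is a list that holds one entry, the list of rows, each a list of 7 numbers: the turn, a rotation vector about the tool's x, y, z in units of 8 degrees (1.0 is 8 degrees), then the shift along the tool's x, y, z in units of 2.5 cm (1.0 is 2.5 cm), then the opening, from -1 (shut) to 1 (fully open). A call has 1 to 20 rows; each row shifts and turns the commanded pose from where the row before left it, along the tool's axes as they then stand; what a row does not reach is not made up. A row lasts 1/8 s, in which the tool goes at most 62.5 mm and 10.7 degrees, less where a joint would pass 70% of its speed; a pose out of reach is approached as far as the arm can. A call with a number of a shift or a turn outside -1 to 1 is refused whole. A call with a gripper value outside its range is refused whole. The fingers move at their own pace and stop on an object; "squeeze" is the grip in N (left out, the last holds). Time passes only in rows, so rows that do not move let the fingers close. It gives the time, the measured TCP pose, the force and the opening at its end, in the units of the state.
- arm.get_state(): the state, without advancing time (a new reading comes with each control period).
- arm.grab_frame(name): name is "side" or "top"; returns (picture, depth): 480x640x3 uint8, red, green, blue; 480x640 float32, m along the optical axis (not along the pixel's ray), 0 where there is no reading.
- arm.camera_model(name): a dict with "camera_matrix" (3x3 intrinsics, pixels), "world_from_camera" (4x4, takes a point from camera to world coordinates). Camera axes: x right, y down, z forward; pixel columns grow to the right and rows downward; lengths in m; the calibration is good to about 2 mm. A picture is of the moment at which its call begins. camera_model takes no time and is no camera call.
- arm.job_done(): hands the job in, once; it reports no verdict.
Trained networks look in the newest picture that a camera, given by its name, has taken for a name from the list of things; names that differ only in an ending like _2 or _b are one class to them, and where a whole thing is asked for, a point or a joint stands for the part that bears it (a point fixed in the world has none). Each returns a list of dicts, best first, with "conf" (0 to 1); they miss things now and then, are a little off and sometimes report something else, mostly with a low value. They report only what shows in the picture. A call takes as long as a camera call.
- arm.spot_in(camera, query): "point" ([row, column] in pixels, amid what is visible of it).
- arm.landmark_of(camera, query): "point" ([row, column] in pixels: a listed point, or the origin of a listed thing).
The state is a dict: "t": time; "q": joint angles; "qd": joint speeds; "joint_efforts": joint torques, N m; "eef_pos": TCP position; "ee_rot": TCP orientation; "force": force on the tool from outside, world axes, zero at the start; "moment": the same for the moment, N m; "width": finger opening in m.
Only numpy, scipy, OpenCV 4.12 (cv2) and the standard library are available. Lean on these libraries where they do the work, as an engineer would, in place of code of your own. Each camera call takes 0.05 s, during which the arm holds its last target.

## Working session

There is one attempt and no reset: what is moved stays moved. The work goes in short steps, Python scripts to look and compute and a tool call to move; the robot and the scene stay as the last step left them, time stands still between calls to the robot, and variables do not carry over. Pictures are saved under pics/ and viewed, and the job is handed in when it is done.

Besides the shell and the picture viewer there is one more tool, called after "Request:" in YAML: its name, and indented under it one key for each argument. carry_out: Moves the arm, as the interface text tells. Its arguments: {"type":"object","properties":{"targets":{"type":"array"},"squeeze":{"type":"number"}},"required":["targets"]}

```bash
ls; mkdir -p pics; cat > h.py <<'E'
import numpy as np, cv2
from station import arm
def px2w(cam,r,c,d=None,z=None):
    m=arm.camera_model(cam);K=np.array(m["camera_matrix"]);T=np.array(m["world_from_camera"])
    v=np.linalg.inv(K)@[c,r,1]
    if d is None:
        o=T[:3,3];w=T[:3,:3]@v;return o+w*(z-o[2])/w[2]
    return T[:3,:3]@(v*d)+T[:3,3]
def w2px(cam,p):
    m=arm.camera_model(cam);K=np.array(m["camera_matrix"]);T=np.linalg.inv(np.array(m["world_from_camera"]))
    u=K@(T[:3,:3]@np.array(p)+T[:3,3]);return u[1]/u[2],u[0]/u[2]
def snap(cam,name):
    im,d=arm.grab_frame(cam);cv2.imwrite(f"pics/{name}.png",im[:,:,::-1]);return im,d
E
python3 - <<'E'
from h import *
np.set_printoptions(precision=4,suppress=True)
for c in("top","side"):
    im,d=snap(c,c+"0")
    m=arm.camera_model(c);print(c,np.array(m["world_from_camera"])[:3,3],m["camera_matrix"][0])
    zs={'slot':.036,'lug':.076,'tab':.076,'lock_base':0.,'vial':0,'nut':0,'lens_ring':.012}
    for q in zs:
        for x in arm.landmark_of(c,q)[:2]:
            r,cc=x["point"];print(c,q,round(x["conf"],2),np.round([r,cc]),px2w(c,r,cc,z=zs[q]))
s=arm.get_state();print(s["t"],s["eef_pos"],s["ee_rot"],s["width"],arm.grip_depth)
E
```

```text
pics
top [ 0.4025 -0.0303  1.3972] [497.1943   0.     317.4983]
top slot 0.63 [252. 307.] [0.4811 0.001  0.036 ]
top lug 0.76 [239. 278.] [0.5149 0.076  0.076 ]
top tab 0.6 [213. 320.] [ 0.5838 -0.0368  0.076 ]
top lock_base 0.56 [234. 304.] [0.5358 0.0101 0.    ]
top lock_base 0.4 [209. 321.] [ 0.6053 -0.0379  0.    ]
top vial 0.65 [284. 295.] [0.3953 0.0374 0.    ]
top vial 0.39 [204. 287.] [0.6202 0.0567 0.    ]
top nut 0.43 [232. 337.] [ 0.541  -0.0829  0.    ]
top lens_ring 0.38 [284. 295.] [0.3954 0.0365 0.012 ]
side [0.1284 0.5421 0.8926] [442.6022   0.     318.3534]
side slot 0.74 [264. 333.] [0.4732 0.0056 0.036 ]
side lug 0.81 [270. 296.] [0.518  0.0913 0.076 ]
side lug 0.59 [221. 306.] [ 0.5875 -0.0436  0.076 ]
side tab 0.66 [222. 307.] [ 0.5843 -0.0409  0.076 ]
side lock_base 0.81 [258. 310.] [ 0.5473 -0.0006  0.    ]
side vial 0.42 [251. 275.] [0.6356 0.0315 0.    ]
side vial 0.24 [269. 299.] [0.5506 0.0435 0.    ]
side nut 0.42 [238. 336.] [ 0.5284 -0.0931  0.    ]
side lens_ring 0.49 [293. 352.] [0.4009 0.0362 0.012 ]
0.8 [0.1616 0.6553 0.4047] [-3.1415  0.     -0.2418] 0.08762118261561187 0.1593
```

```bash
python3 - <<'E'
import cv2
for c,(r,cc) in {"top":(235,300),"side":(255,320)}.items():
    im=cv2.imread(f"pics/{c}0.png")
    h,w=(75,100)
    cv2.imwrite(f"pics/{c}0z.png",cv2.resize(im[r-h:r+h,cc-w:cc+w],None,fx=4,fy=4,interpolation=2))
E
```

```text
(no output)
```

View pics/top0.png

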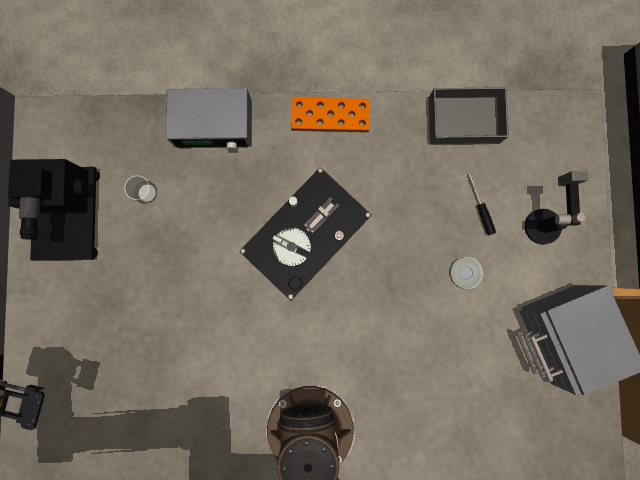

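```bash
sleep 0
```

```text
(no output)
```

View pics/side0.png

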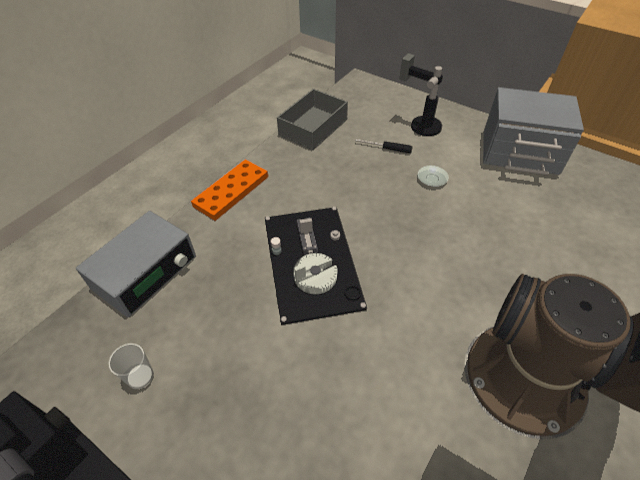

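View pics/top0z.png

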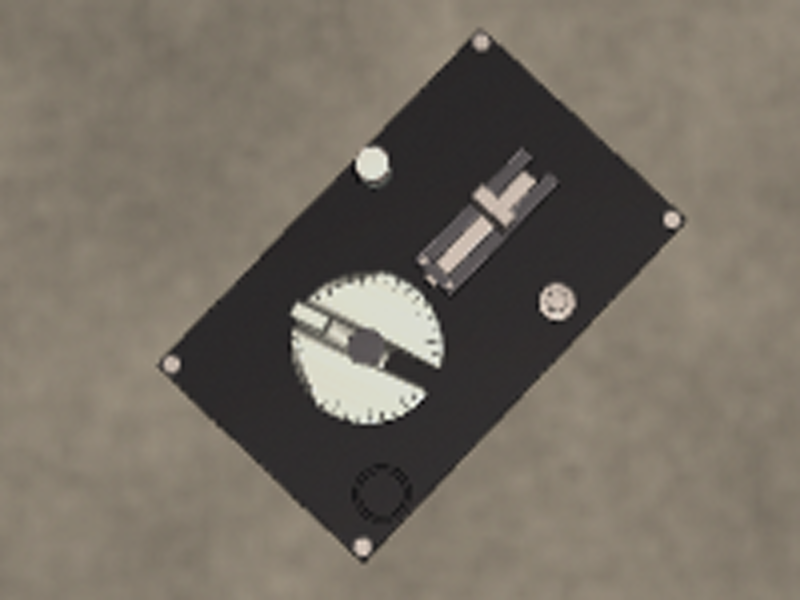

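View pics/side0z.png

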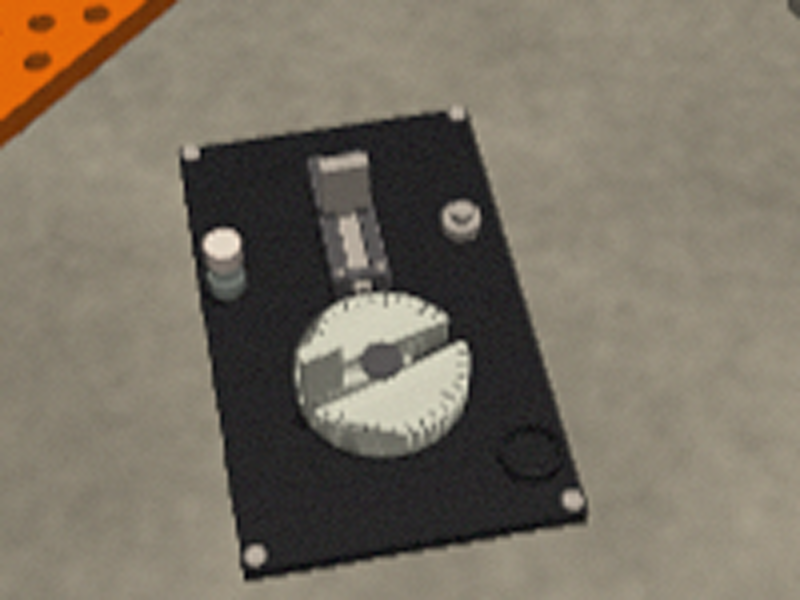

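The top view shows the plate turned diagonally. The disc centre is at about (row 247, col 292), the slot faces right and slightly down, the lug is to the left, and the bar is at upper right. The vial is near (201, 293) and the nut near (235, 339). Next I'll fit the plate pose.

```bash
python3 - <<'E'
from h import *
np.set_printoptions(precision=4,suppress=True)
def fit(cam,name,off,zc):
    # corners zoomed (x,y) in lock_base order: determined below
    P=[px2w(cam,off[0]+y/4,off[1]+x/4,z=.012)[:2] for x,y in zc]
    L=np.array([[-.1,-.165],[.1,-.165],[.1,.165],[-.1,.165]])  # -y end is bar end
    best=None
    for LL in (L,L[[1,0,3,2]]):
        A=np.array(P);a=A-A.mean(0);b=LL-LL.mean(0)
        th=np.arctan2((b[:,0]*a[:,1]-b[:,1]*a[:,0]).sum(),(b*a).sum())
        R=np.array([[np.cos(th),-np.sin(th)],[np.sin(th),np.cos(th)]])
        e=np.abs(a-b@R.T).max()
        if best is None or e<best[0]: best=(e,A.mean(0),th)
    return best
# bar is at the top/right end: corners 'bar end' two: top(480,28), right(685,222)
off=(160-.0,200)
bt=fit("top","t",off,[(480,28),(685,222),(363,562),(160,365)])
bs=fit("side","s",(180,220),[(180,150),(468,110),(587,518),(245,580)])
print(bt,bs)
for cam,b in(("top",bt),("side",bs)):
    c,th=b[1],b[2];R=np.array([[np.cos(th),-np.sin(th)],[np.sin(th),np.cos(th)]])
    ax=c+R@[0,.055];print(cam,"axis",ax)
    for q,z in(("slot",.036),("lug",.076),("tab",.076)):
        x=arm.landmark_of(cam,q)[0]["point"];p=px2w(cam,*x,z=z)[:2]
        l=R.T@(p-c);
        d=l-[0,.055];print(q,p,"local",l,"ang rel -y",np.arctan2(d[0],-d[1]),np.hypot(*d))
    for q,z in(("vial",.012),("nut",.012),("lens_ring",.012)):
        for x in arm.landmark_of(cam,q)[:1]:
            print(q,R.T@(px2w(cam,*x["point"],z=z)[:2]-c),x["conf"])
    off=(160,200) if cam=="top" else(180,220)
    ims=cv2.imread(f"pics/{cam}0.png")
E
```

```text
(np.float64(0.0028579300033353405), array([0.5362, 0.005 ]), np.float64(0.8010528389638145)) (np.float64(0.002151470315557631), array([0.5352, 0.0089]), np.float64(0.7946918930762417))
top axis [0.4967 0.0433]
slot [0.4811 0.001 ] local [-0.0412  0.0368] ang rel -y -1.1545557856031317 0.04508178994860678
lug [0.5149 0.076 ] local [0.0362 0.0647] ang rel -y 1.8326579075605816 0.03745716737653433
tab [ 0.5838 -0.0368] local [ 0.0031 -0.0633] ang rel -y 0.025853446502204783 0.1183265880688354
vial [-0.0752  0.1232] 0.65
nut [-0.0603 -0.0634] 0.43
lens_ring [-0.0754  0.123 ] 0.38
side axis [0.4959 0.0474]
slot [0.4732 0.0056] local [-0.0458  0.0419] ang rel -y -1.292901249005598 0.04758471157563391
lug [0.518  0.0913] local [0.0468 0.07  ] ang rel -y 1.8802623925470117 0.049168546351317385
tab [ 0.5843 -0.0409] local [-0.001  -0.0699] ang rel -y -0.008391894228339563 0.124933323770102
vial [ 0.0866 -0.0461] 0.42
nut [-0.0752 -0.0568] 0.42
lens_ring [-0.0745  0.115 ] 0.49
```

```bash
cat >> h.py <<'E'
np.set_printoptions(precision=4,suppress=True)
def plan(p,yaw=None,n=None):
    s=arm.get_state();y=s["ee_rot"][2];e=np.array(s["eef_pos"])
    d=np.array(p)-e
    X=np.array([np.cos(y),np.sin(y),0]);Y=np.array([np.sin(y),-np.cos(y),0])
    l=np.array([d@X,d@Y,-d[2]])/.025
    k=n or int(np.ceil(np.abs(l).max()))
    print("t",round(s["t"],2),"eef",e,"rot",s["ee_rot"],"F",np.round(s["force"],1),"w",round(s["width"],3))
    print("total units",l,"rows",k,"per row",l/k)
    if yaw is not None: print("turn z units total",-np.degrees(yaw-y)/8)
E
python3 - <<'E'
from h import *
print(px2w("top",246.75,291.75,z=.036))
print(px2w("side",180+358/4,220+382/4,z=.04))
plan([.543,.070,.31],-.44)
E
```

```text
[0.4968 0.043  0.036 ]
[0.4982 0.0443 0.04  ]
t 1.4 eef [0.1616 0.6553 0.4047] rot [-3.1416  0.     -0.2418] F [-0.4 -0.5  0.1] w 0.087
total units [20.4179 19.0797  3.7869] rows 21 per row [0.9723 0.9086 0.1803]
turn z units total 1.4193968619923887
```

Request:
carry_out:
  targets:
    - [[0, 0, 0, 0.95, 0.9, 0.1, -1], [0, 0, 0, 0.95, 0.9, 0.1, -1], [0, 0, 0, 0.95, 0.9, 0.1, -1], [0, 0, 0, 0.95, 0.9, 0.1, -1], [0, 0, 0, 0.95, 0.9, 0.1, -1], [0, 0, 0, 0.95, 0.9, 0.1, -1], [0, 0, 0, 0.95, 0.9, 0.1, -1], [0, 0, 0, 0.95, 0.9, 0.1, -1], [0, 0, 0, 0.95, 0.9, 0.1, -1], [0, 0, 0, 0.95, 0.9, 0.1, -1], [0, 0, 0, 0.95, 0.9, 0.1, -1], [0, 0, 0, 0.95, 0.9, 0.1, -1], [0, 0, 0, 0.95, 0.9, 0.1, -1], [0, 0, 0, 0.95, 0.9, 0.1, -1], [0, 0, 0, 0.95, 0.9, 0.1, -1], [0, 0, 0, 0.95, 0.9, 0.1, -1], [0, 0, 0.5, 0, 0, 0, -1], [0, 0, 0.5, 0, 0, 0, -1], [0, 0, 0.4, 0, 0, 0, -1], [0, 0, 0, 0, 0, 0, -1]]
  squeeze: 10

```text
t: 3.9
eef_pos: [0.4444, 0.2148, 0.3648]
ee_rot: [-3.141, -0.0, -0.437]
force: [-0.2, -0.2, -0.0]
width: 0.0006
```

```bash
python3 - <<'E'
from h import *
plan([.544,.069,.29],-.44)
E
```

```text
t 3.9 eef [0.4444 0.2148 0.3648] rot [-3.1413 -0.0001 -0.4369] F [-0.2 -0.2 -0. ] w 0.001
total units [6.0773 3.5969 2.9918] rows 7 per row [0.8682 0.5138 0.4274]
turn z units total 0.02189866968003481
```

Request:
carry_out:
  targets:
    - [[0, 0, 0, 0.87, 0.51, 0.43, -1], [0, 0, 0, 0.87, 0.51, 0.43, -1], [0, 0, 0, 0.87, 0.51, 0.43, -1], [0, 0, 0, 0.87, 0.51, 0.43, -1], [0, 0, 0, 0.87, 0.51, 0.43, -1], [0, 0, 0, 0.87, 0.51, 0.43, -1], [0, 0, 0, 0.87, 0.51, 0.43, -1], [0, 0, 0, 0, 0, 0, -1]]

```text
t: 4.9
eef_pos: [0.5448, 0.0684, 0.2884]
ee_rot: [3.14, 0.001, -0.438]
force: [0.3, -0.5, -0.0]
width: 0.0002
```

```bash
python3 - <<'E'
from h import *
plan([.544,.069,.231],-.44)
for c,(r,cc) in {"top":(235,300),"side":(245,320)}.items():
    im,d=snap(c,c+"1"); h,w=(75,100)
    cv2.imwrite(f"pics/{c}1z.png",cv2.resize(im[r-h:r+h,cc-w:cc+w],None,fx=4,fy=4,interpolation=2)[:,:,::-1])
E
```

```text
t 4.9 eef [0.5448 0.0684 0.2884] rot [ 3.1401  0.0012 -0.438 ] F [ 0.3 -0.5 -0. ] w 0.0
total units [-0.0403 -0.0074  2.2957] rows 3 per row [-0.0134 -0.0025  0.7652]
turn z units total 0.014680234483359686
```

View pics/side1z.png

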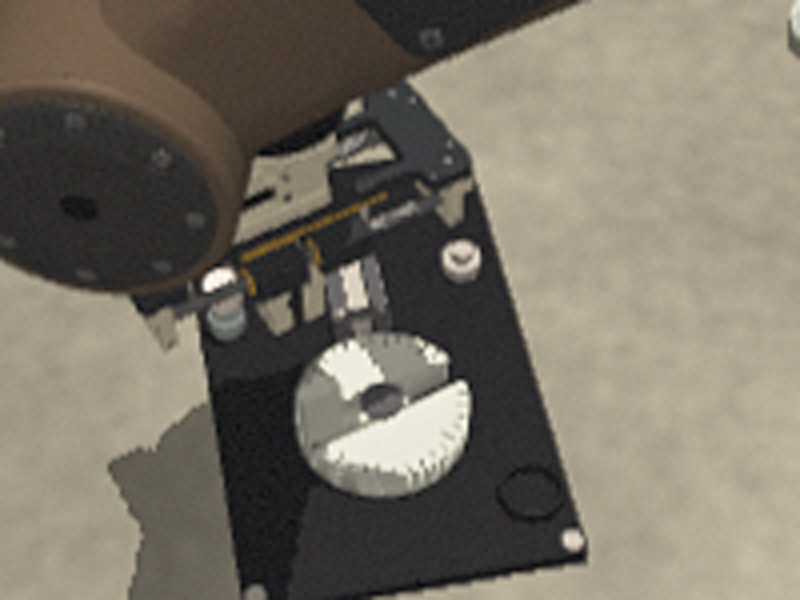

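```bash
python3 - <<'E'
from h import *
im,d=arm.grab_frame("side")
for x,y in [(160,335),(165,320),(455,205),(450,215),(275,322),(285,325),(312,312),(318,300),(215,280),(225,325),(205,300),(240,290)]:
    r,c=170+y//4,220+x//4
    print((x,y),px2w("side",r,c,d=d[r,c]), w2px("side",[.545,.068,.11]))
E
```

```text
(160, 335) [0.5457 0.1651 0.1963] (np.float64(248.83279925906334), np.float64(292.0659192653816))
(165, 320) [0.5441 0.1625 0.2043] (np.float64(248.83279925906334), np.float64(292.0659192653816))
(455, 205) [0.4732 0.0104 0.1959] (np.float64(248.83279925906334), np.float64(292.0659192653816))
(450, 215) [0.475  0.0114 0.1893] (np.float64(248.83279925906334), np.float64(292.0659192653816))
(275, 322) [0.5392 0.0884 0.131 ] (np.float64(248.83279925906334), np.float64(292.0659192653816))
(285, 325) [0.5364 0.0821 0.1229] (np.float64(248.83279925906334), np.float64(292.0659192653816))
(312, 312) [0.5301 0.0647 0.12  ] (np.float64(248.83279925906334), np.float64(292.0659192653816))
(318, 300) [0.5272 0.064  0.132 ] (np.float64(248.83279925906334), np.float64(292.0659192653816))
(215, 280) [0.6279 0.0411 0.0585] (np.float64(248.83279925906334), np.float64(292.0659192653816))
(225, 325) [0.6155 0.0486 0.0316] (np.float64(248.83279925906334), np.float64(292.0659192653816))
(205, 300) [0.5426 0.1344 0.1927] (np.float64(248.83279925906334), np.float64(292.0659192653816))
(240, 290) [0.5329 0.1171 0.1917] (np.float64(248.83279925906334), np.float64(292.0659192653816))
```

View pics/top1z.png

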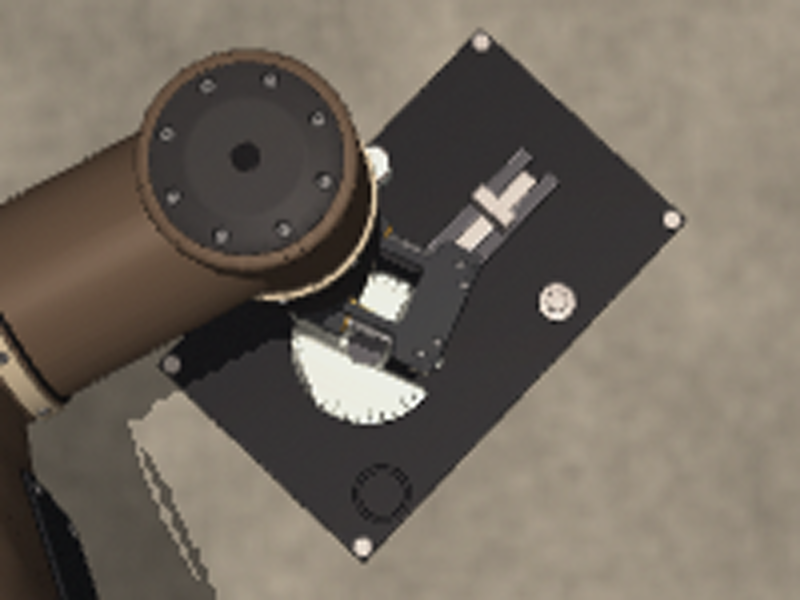

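Request:
carry_out:
  targets:
    - [[0, 0, 0, 0, 0, 0.77, -1], [0, 0, 0, 0, 0, 0.77, -1], [0, 0, 0, 0, 0, 0.77, -1], [0, 0, 0, 0, 0, 0, -1], [0, 0, 0, -0.12, 0, 0, -1], [0, 0, 0, -0.12, 0, 0, -1], [0, 0, 0, -0.12, 0, 0, -1], [0, 0, 0, -0.12, 0, 0, -1], [0, 0, 0, -0.1, 0, 0, -1], [0, 0, 0, 0, 0, 0, -1]]

```text
t: 6.3
eef_pos: [0.5313, 0.0757, 0.2318]
ee_rot: [-3.141, -0.0, -0.437]
force: [0.2, -0.1, 0.0]
width: 0.0003
```

```bash
cat > look.py <<'E'
from h import *
import sys
n=sys.argv[1]
plan([.544,.069,.231])
for c,(r,cc) in {"top":(235,300),"side":(255,320)}.items():
    im,d=snap(c,c+n); h,w=(75,100)
    cv2.imwrite(f"pics/{c}{n}z.png",cv2.resize(im[r-h:r+h,cc-w:cc+w],None,fx=4,fy=4,interpolation=2)[:,:,::-1])
    if c=="side" or len(sys.argv)>2:
        for q,z in(("slot",.036),("lug",.076),("tab",.076)):
            for x in arm.landmark_of(c,q)[:1]:
                p=px2w(c,*x["point"],z=z)[:2];th=.798;R=np.array([[np.cos(th),-np.sin(th)],[np.sin(th),np.cos(th)]])
                l=R.T@(p-[.497,.044]);print(c,q,round(x["conf"],2),p,"rel axis local",l,"ang",np.arctan2(l[0],-l[1]))
E
python3 look.py 2
```

```text
t 6.3 eef [0.5313 0.0757 0.2318] rot [-3.1414 -0.0002 -0.4371] F [ 0.2 -0.1  0. ] w 0.0
total units [0.574  0.0295 0.0317] rows 1 per row [0.574  0.0295 0.0317]
side slot 0.87 [0.4794 0.0033] rel axis local [-0.0415 -0.0158] ang -1.2067643656163651
side lug 0.7 [0.5205 0.0865] rel axis local [0.0468 0.0129] ang 1.8389046148984496
```

View pics/side2z.png

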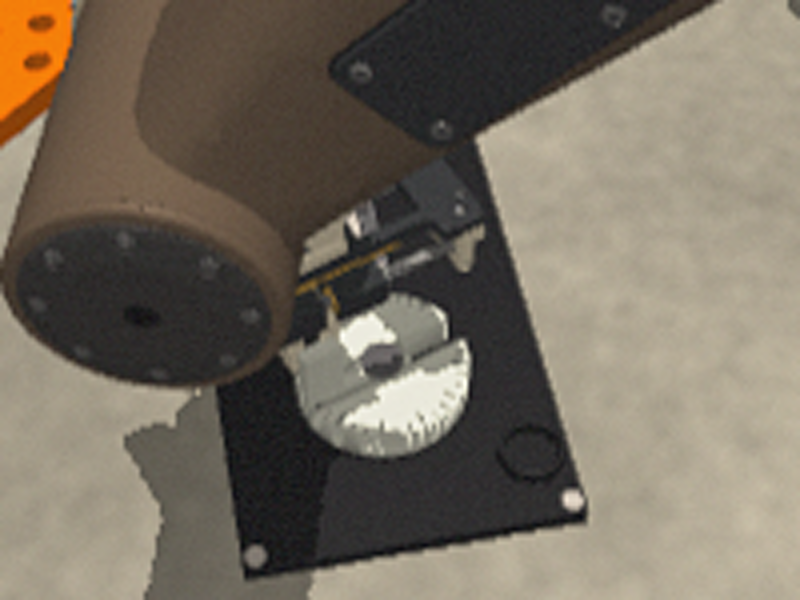

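Request:
carry_out:
  targets:
    - [[0, 0, 0, -0.1, 0, 0, -1], [0, 0, -0.44, -0.105, -0.034, 0, -1], [0, 0, -0.44, -0.105, -0.034, 0, -1], [0, 0, -0.44, -0.105, -0.034, 0, -1], [0, 0, -0.44, -0.105, -0.034, 0, -1], [0, 0, -0.44, -0.105, -0.034, 0, -1], [0, 0, -0.44, -0.105, -0.034, 0, -1], [0, 0, -0.44, -0.105, -0.034, 0, -1], [0, 0, -0.44, -0.105, -0.034, 0, -1], [0, 0, -0.44, -0.105, -0.034, 0, -1], [0, 0, -0.44, -0.105, -0.034, 0, -1]]

```text
t: 7.92
eef_pos: [0.5054, 0.0892, 0.2319]
ee_rot: [3.142, -0.001, 0.179]
force: [3.7, -1.1, -1.8]
width: 0.0002
```

```bash
python3 look.py 3
```

```text
t 7.92 eef [0.5054 0.0892 0.2319] rot [ 3.1416 -0.0014  0.1794] F [ 3.7 -1.1 -1.8] w 0.0
total units [1.3769 1.0713 0.0364] rows 2 per row [0.6884 0.5356 0.0182]
side slot 0.67 [ 0.5137 -0.0025] rel axis local [-0.0217 -0.0444] ang -0.45434009420364446
side lug 0.78 [0.4911 0.0866] rel axis local [0.0264 0.034 ] ang 2.4821346466104433
```

View pics/side3z.png

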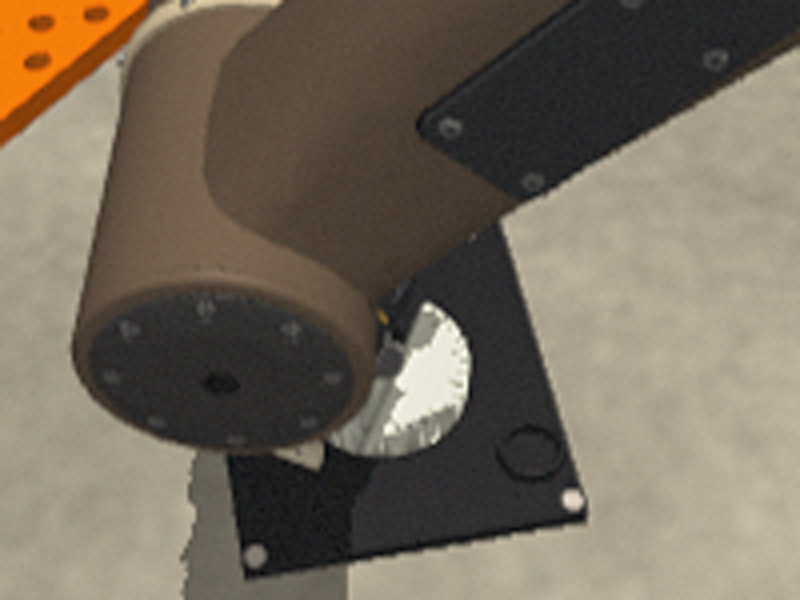

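Request:
carry_out:
  targets:
    - [[0, 0, -0.44, -0.105, -0.034, 0, -1], [0, 0, -0.44, -0.105, -0.034, 0, -1], [0, 0, -0.44, -0.105, -0.034, 0, -1], [0, 0, -0.44, -0.105, -0.034, 0, -1], [0, 0, -0.44, -0.105, -0.034, 0, -1], [0, 0, -0.44, -0.105, -0.034, 0, -1], [0, 0, -0.44, -0.105, -0.034, 0, -1], [0, 0, -0.44, -0.105, -0.034, 0, -1], [0, 0, 0, 0, 0, 0, -1]]

```text
t: 9.3
eef_pos: [0.4835, 0.0876, 0.2319]
ee_rot: [3.141, -0.001, 0.668]
force: [3.9, -0.4, 1.8]
width: 0.0004
```

```bash
python3 look.py 4 x
```

```text
t 9.3 eef [0.4835 0.0876 0.2319] rot [ 3.1413 -0.0011  0.6676] F [ 3.9 -0.4  1.8] w 0.0
total units [1.4407 2.0819 0.0368] rows 3 per row [0.4802 0.694  0.0123]
top slot 0.67 [0.5424 0.0114] rel axis local [ 0.0083 -0.0552] ang 0.14988131877343394
top lug 0.88 [0.4716 0.0722] rel axis local [0.0025 0.0379] ang 3.076008758214624
top tab 0.45 [ 0.5955 -0.0461] rel axis local [ 0.0043 -0.1335] ang 0.03212322044374129
```

View pics/side4z.png

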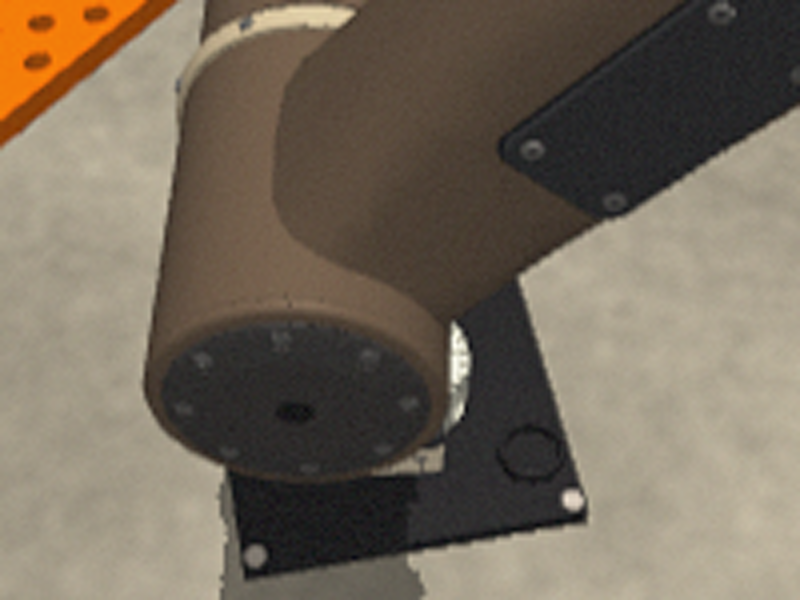

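View pics/top4z.png

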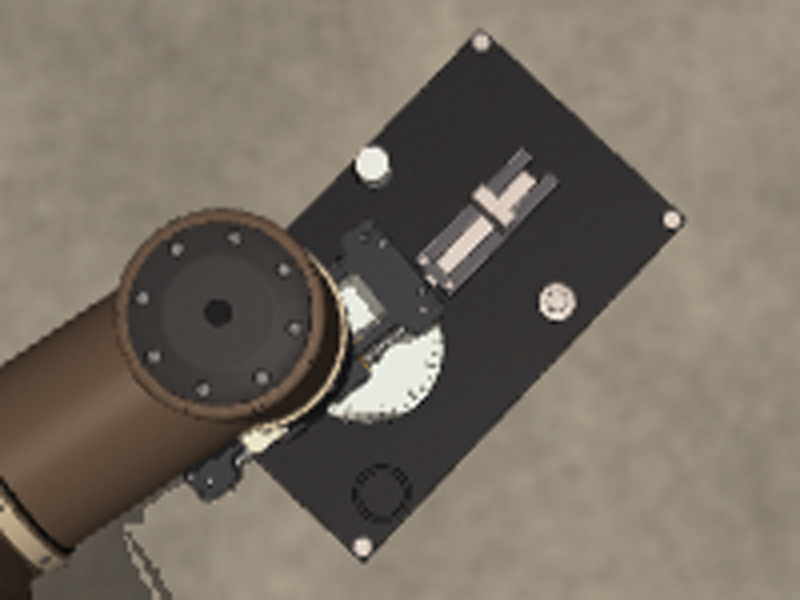

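Request:
carry_out:
  targets:
    - [[0, 0, 0, 0.5, 0, 0, -1], [0, 0, 0, 0.5, 0, 0, -1], [0, 0, 0, 0, 0, -0.8, -1], [0, 0, 0, 0, 0, -0.9, -1], [0, 0, 0, 0.7, -0.9, -0.3, -1], [0, 0, 0, 0.7, -0.9, 0, -1], [0, 0, 0, 0.7, -0.9, 0, -1], [0, 0, 0, 0.7, -0.9, 0, -1], [0, 0, 0, 0.7, -0.9, 0, -1], [0, 0, 0, 0.7, -0.9, 0, -1], [0, 0, 0, 0, 0, 0, -1]]

```text
t: 11.08
eef_pos: [0.5016, 0.2761, 0.2812]
ee_rot: [3.142, 0.001, 0.67]
force: [-0.7, -0.2, 0.1]
width: 0.0005
```

```bash
python3 look.py 5 x
```

```text
t 11.07 eef [0.5016 0.2761 0.2812] rot [3.1415 0.0005 0.6704] F [-0.7 -0.2  0.1] w 0.001
total units [-3.8193  7.5452  2.0072] rows 8 per row [-0.4774  0.9432  0.2509]
top slot 0.61 [0.5379 0.0065] rel axis local [ 0.0017 -0.0555] ang 0.03057164569192113
top lug 0.6 [0.4668 0.0677] rel axis local [-0.0041  0.0382] ang -3.0343318170653633
top tab 0.69 [ 0.5286 -0.0789] rel axis local [-0.0659 -0.1084] ang -0.5460467521196432
side slot 0.66 [0.6369 0.4634] rel axis local [0.398  0.1927] ang 2.0217245622381212
```

View pics/side5z.png

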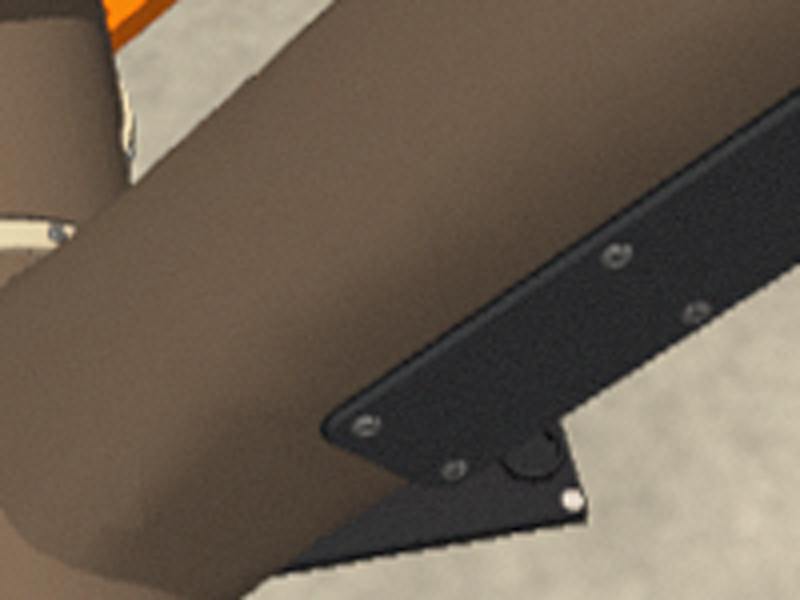

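View pics/top5z.png

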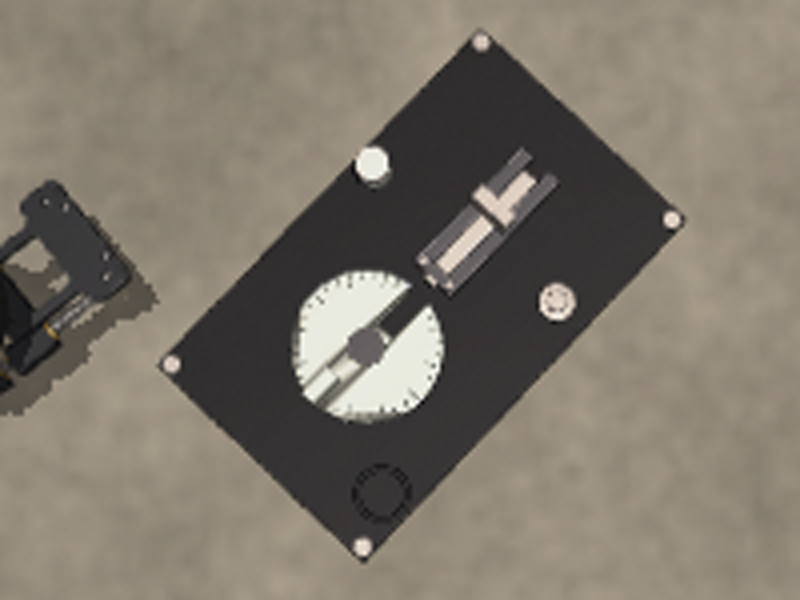

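```bash
python3 - <<'E'
from h import *
im=cv2.imread("pics/top5.png");z=cv2.resize(im[195:275,265:345],None,fx=7.5,fy=7.5,interpolation=cv2.INTER_CUBIC);cv2.imwrite("pics/top5zz.png",z)
# rim scan: brightness vs angle at z=.036, several radii
g=cv2.cvtColor(im,6).astype(np.float32)
for ax in([.497,.044],[.4968,.043]):
  for r in(.030,.036,.042,.046):
    a=np.linspace(-.9,.9,721);v=[]
    for t in a:
        w=.798-np.pi/2+t;p=[ax[0]+r*np.cos(w),ax[1]+r*np.sin(w),.036]
        y,x=w2px("top",p);v.append(cv2.getRectSubPix(g,(1,1),(float(x),float(y)))[0,0])
    v=np.array(v);dk=a[(v<130)&(np.abs(a)<.5)];print(r,v.min(),v.max(),dk.min(),dk.max(),"mid",(dk.min()+dk.max())/2,"offset mm",1e3*r*(dk.min()+dk.max())/2)
E
```

```text
0.03 50.001053 233.00002 -0.2975 0.3350000000000001 mid 0.018750000000000044 offset mm 0.5625000000000013
0.036 50.00104 233.00002 -0.24250000000000005 0.26250000000000007 mid 0.010000000000000009 offset mm 0.3600000000000003
0.042 50.019104 233.00002 -0.21250000000000002 0.21499999999999997 mid 0.0012499999999999734 offset mm 0.05249999999999888
0.046 49.79887 233.00002 -0.19500000000000006 0.1875000000000001 mid -0.0037499999999999756 offset mm -0.17249999999999888Traceback (most recent call last):
  File "<stdin>", line 10, in <module>
  File "h.py", line 10, in w2px
    m=arm.camera_model(cam);K=np.array(m["camera_matrix"]);T=np.linalg.inv(np.array(m["world_from_camera"]))
ValueError: time passes only in moves, steps and waits
```

View pics/top5zz.png

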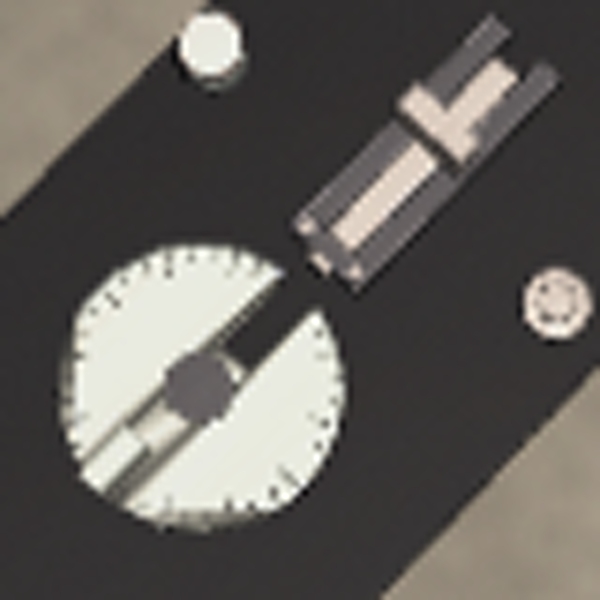

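```bash
python3 - <<'E'
from h import *
p=px2w("top",211.3,323.3,z=.076);print("tab",p)
th=.798;R=np.array([[np.cos(th),-np.sin(th)],[np.sin(th),np.cos(th)]])
print(R.T@(p[:2]-[.5357,.007]))
plan([.618,-.073,.285],-.773)
E
```

```text
tab [ 0.5883 -0.0444  0.076 ]
[-0.0001 -0.0735]
t 11.47 eef [0.5016 0.2734 0.2818] rot [-3.1416 -0.0001  0.6679] F [-0.2  0.1 -0.3] w 0.001
total units [-4.9238 13.7632 -0.129 ] rows 14 per row [-0.3517  0.9831 -0.0092]
turn z units total 10.319372016063346
```

Request:
carry_out:
  targets:
    - [[0, 0, 0, -0.35, 0.98, 0, -1], [0, 0, 0, -0.35, 0.98, 0, -1], [0, 0, 0, -0.35, 0.98, 0, -1], [0, 0, 0, -0.35, 0.98, 0, -1], [0, 0, 0, -0.35, 0.98, 0, -1], [0, 0, 0, -0.35, 0.98, 0, -1], [0, 0, 0, -0.35, 0.98, 0, -1], [0, 0, 0, -0.35, 0.98, 0, -1], [0, 0, 0, -0.35, 0.98, 0, -1], [0, 0, 0, -0.35, 0.98, 0, -1], [0, 0, 0, -0.35, 0.98, 0, -1], [0, 0, 0, -0.35, 0.98, 0, -1], [0, 0, 0, -0.35, 0.98, 0, -1], [0, 0, 0, -0.35, 0.98, 0, -1]]

```text
t: 13.22
eef_pos: [0.618, -0.0724, 0.2818]
ee_rot: [3.142, -0.0, 0.668]
force: [0.4, 0.5, 0.4]
width: 0.0003
```

Request:
carry_out:
  targets:
    - [[0, 0, 0.94, 0, 0, 0, -1], [0, 0, 0.94, 0, 0, 0, -1], [0, 0, 0.94, 0, 0, 0, -1], [0, 0, 0.94, 0, 0, 0, -1], [0, 0, 0.94, 0, 0, 0, -1], [0, 0, 0.94, 0, 0, 0, -1], [0, 0, 0.94, 0, 0, 0, -1], [0, 0, 0.94, 0, 0, 0, -1], [0, 0, 0.94, 0, 0, 0, -1], [0, 0, 0.94, 0, 0, 0, -1], [0, 0, 0.94, 0, 0, 0, -1], [0, 0, 0, 0, 0, 0, -1]]

```text
t: 14.72
eef_pos: [0.6178, -0.0715, 0.2818]
ee_rot: [-3.142, -0.0, -0.775]
force: [-0.4, -0.3, 0.1]
width: 0.0007
```

```bash
python3 look.py 6; python3 -c "
from h import *
plan([.618,-.073,.23],-.773)"
```

```text
t 14.72 eef [ 0.6178 -0.0715  0.2818] rot [-3.1415 -0.     -0.7748] F [-0.4 -0.3  0.1] w 0.001
total units [-6.0424 -1.951   2.0304] rows 7 per row [-0.8632 -0.2787  0.2901]
side slot 0.97 [0.5374 0.0115] rel axis local [ 0.0049 -0.0516] ang 0.09486543799894329
side tab 0.67 [ 0.5873 -0.0454] rel axis local [-0.001 -0.127] ang -0.007522194000872164
t 14.97 eef [ 0.6179 -0.0713  0.2817] rot [-3.1416 -0.     -0.7737] F [ 0.2  0.7 -0.8] w 0.001
total units [0.0493 0.0473 2.0678] rows 3 per row [0.0164 0.0158 0.6893]
turn z units total -0.005040765331410014
```

View pics/side6z.png

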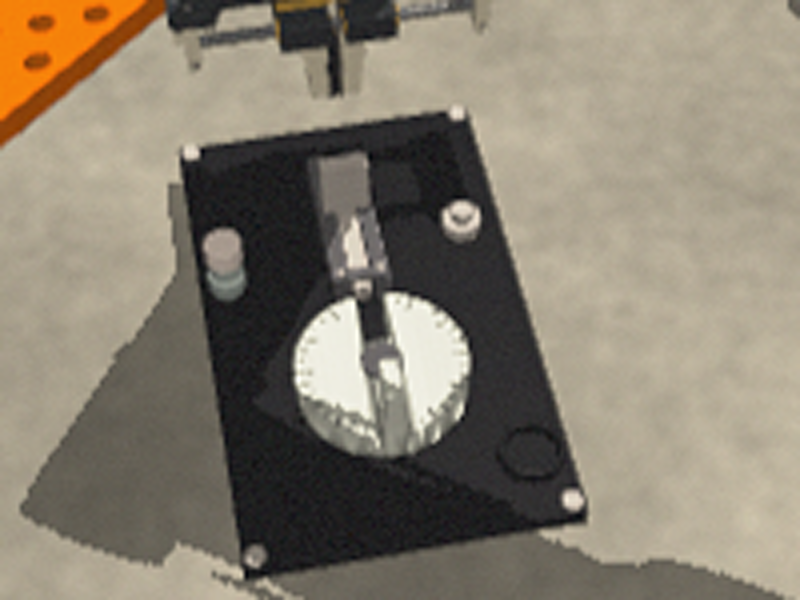

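Request:
carry_out:
  targets:
    - [[0, 0, 0, 0, 0.02, 0.7, -1], [0, 0, 0, 0, 0.02, 0.7, -1], [0, 0, 0, 0, 0, 0.65, -1], [0, 0, 0, 0, 0, 0, -1], [0, 0, 0, -0.2, 0, 0, -1], [0, 0, 0, -0.2, 0, 0, -1], [0, 0, 0, -0.2, 0, 0, -1], [0, 0, 0, -0.2, 0, 0, -1], [0, 0, 0, -0.12, 0, 0, -1], [0, 0, 0, -0.12, 0, 0, -1], [0, 0, 0, -0.12, 0, 0, -1], [0, 0, 0, -0.12, 0, 0, -1], [0, 0, 0, -0.12, 0, 0, -1], [0, 0, 0, -0.12, 0, 0, -1], [0, 0, 0, -0.12, 0, 0, -1]]

```text
t: 16.85
eef_pos: [0.5879, -0.0431, 0.2305]
ee_rot: [-3.141, -0.0, -0.775]
force: [1.4, -0.6, 2.0]
width: 0.0006
```

```bash
python3 look.py 7; python3 -c "
from h import *
plan([.5357+.716*.0445,.007-.698*.0445,.23],-.773)"
```

```text
t 16.85 eef [ 0.5879 -0.0431  0.2305] rot [-3.1414 -0.0001 -0.7751] F [ 1.4 -0.6  2. ] w 0.001
total units [-4.3916 -1.9731 -0.0212] rows 5 per row [-0.8783 -0.3946 -0.0042]
side slot 0.88 [0.5329 0.0046] rel axis local [-0.0031 -0.0532] ang -0.05838009231525347
side lug 0.61 [0.4754 0.0763] rel axis local [0.008 0.038] ang 2.932773781043607
side tab 0.59 [ 0.577  -0.0342] rel axis local [-0.0001 -0.1119] ang -0.0008450425373043599
t 17.1 eef [ 0.5877 -0.0431  0.2301] rot [ 3.1412  0.0007 -0.7753] F [-0.3 -0.1  1. ] w 0.001
total units [-1.1088  0.0214  0.0053] rows 2 per row [-0.5544  0.0107  0.0027]
turn z units total -0.01654835723025965
```

View pics/side7z.png

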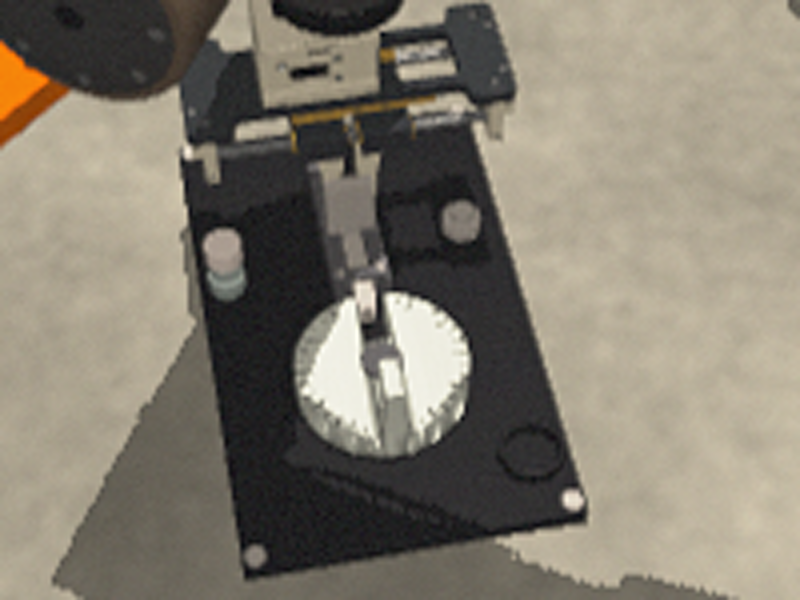

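Request:
carry_out:
  targets:
    - [[0, 0, 0, -0.12, 0, 0, -1], [0, 0, 0, -0.12, 0, 0, -1], [0, 0, 0, -0.12, 0, 0, -1], [0, 0, 0, -0.12, 0, 0, -1], [0, 0, 0, -0.12, 0, 0, -1], [0, 0, 0, -0.12, 0, 0, -1], [0, 0, 0, -0.12, 0, 0, -1], [0, 0, 0, -0.12, 0, 0, -1]]

```text
t: 18.1
eef_pos: [0.5706, -0.0263, 0.2304]
ee_rot: [3.141, 0.0, -0.775]
force: [0.0, -2.5, -1.8]
width: 0.0007
```

Request:
carry_out:
  targets:
    - [[0, 0, 0, -0.08, 0, 0, -1], [0, 0, 0, -0.08, 0, 0, -1]]

```text
t: 18.35
eef_pos: [0.5689, -0.0245, 0.2306]
ee_rot: [-3.141, -0.003, -0.774]
force: [11.7, -18.3, -11.6]
width: 0.0002
```

```bash
python3 look.py 8
```

```text
t 18.35 eef [ 0.5689 -0.0245  0.2306] rot [-3.1414 -0.0027 -0.7742] F [ 11.7 -18.3 -11.6] w 0.0
total units [-3.3289 -1.9782 -0.0175] rows 4 per row [-0.8322 -0.4946 -0.0044]
side slot 0.62 [0.5406 0.0121] rel axis local [ 0.0076 -0.0535] ang 0.14102411443833396
side lug 0.6 [0.4665 0.0791] rel axis local [0.0039 0.0464] ang 3.05790946323052
side tab 0.75 [ 0.5513 -0.0139] rel axis local [-0.0036 -0.0793] ang -0.04487480167466607
```

View pics/side8z.png

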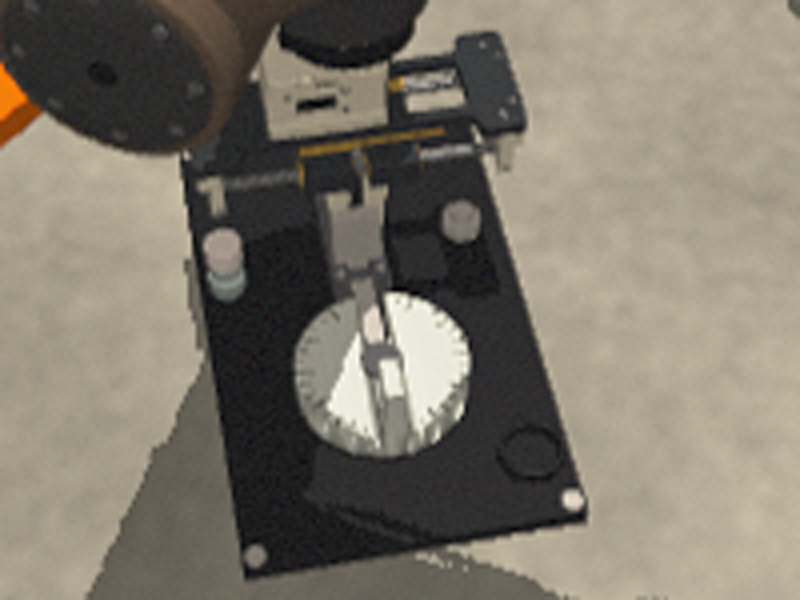

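Request:
carry_out:
  targets:
    - [[0, 0, 0, 0.2, 0, 0, -1], [0, 0, 0, 0.5, 0, 0, -1], [0, 0, 0, 0.5, 0, 0, -1], [0, 0, 0, 0, 0, -0.8, -1], [0, 0, 0, 0, 0, -0.9, -1], [0, 0, 0, 0, 0, -0.9, -1], [0, 0, 0, 0.7, 0.7, 0, -1], [0, 0, 0, 0.7, 0.7, 0, -1], [0, 0, 0, 0.7, 0.7, 0, -1], [0, 0, 0, 0.7, 0.7, 0, -1], [0, 0, 0, 0.7, 0.7, 0, -1], [0, 0, 0, 0.7, 0.7, 0, -1], [0, 0, 0, 0.7, 0.7, 0, -1], [0, 0, 0, 0.7, 0.7, 0, -1], [0, 0, 0, 0, 0, 0, -1]]

```text
t: 20.48
eef_pos: [0.5915, -0.2445, 0.2951]
ee_rot: [3.141, 0.0, -0.777]
force: [0.1, 0.1, 0.7]
width: 0.0001
```

```bash
python3 look.py 9 x; python3 -c "
import cv2
im=cv2.imread('pics/top9.png');cv2.imwrite('pics/top9zz.png',cv2.resize(im[195:275,265:345],None,fx=7.5,fy=7.5,interpolation=cv2.INTER_CUBIC))"
```

```text
t 20.48 eef [ 0.5915 -0.2445  0.2951] rot [ 3.1415  0.0002 -0.7774] F [0.1 0.1 0.7] w 0.0
total units [-10.1506  -7.6037   2.5654] rows 11 per row [-0.9228 -0.6912  0.2332]
top slot 0.7 [0.5457 0.013 ] rel axis local [ 0.0118 -0.0565] ang 0.20647540373756504
top lug 0.66 [0.4663 0.068 ] rel axis local [-0.0043  0.0388] ang -3.031376950524679
top tab 0.51 [0.5243 0.0052] rel axis local [-0.0087 -0.0466] ang -0.18515652962838172
side slot 0.58 [0.5357 0.0084] rel axis local [ 0.0015 -0.0526] ang 0.028685224955864234
side tab 0.57 [ 0.5531 -0.0169] rel axis local [-0.0044 -0.0827] ang -0.053387295610969374
```

View pics/side9z.png

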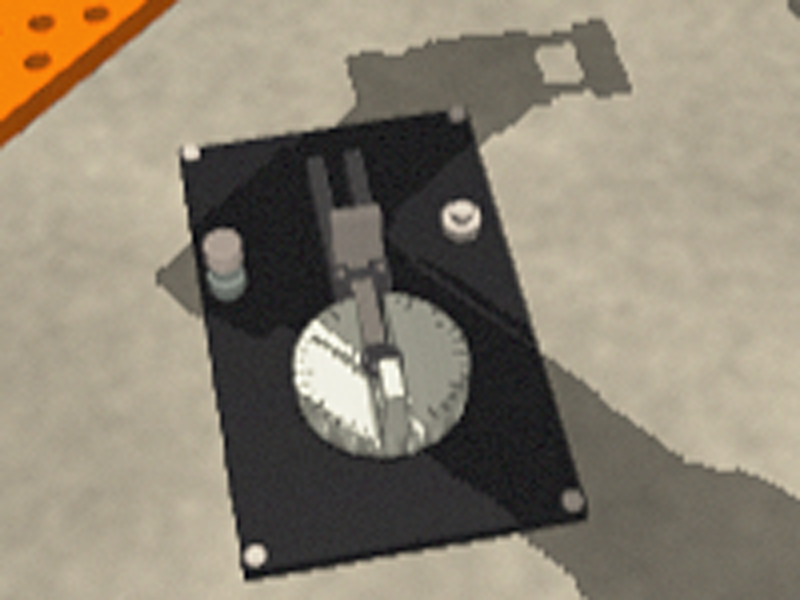

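View pics/top9zz.png

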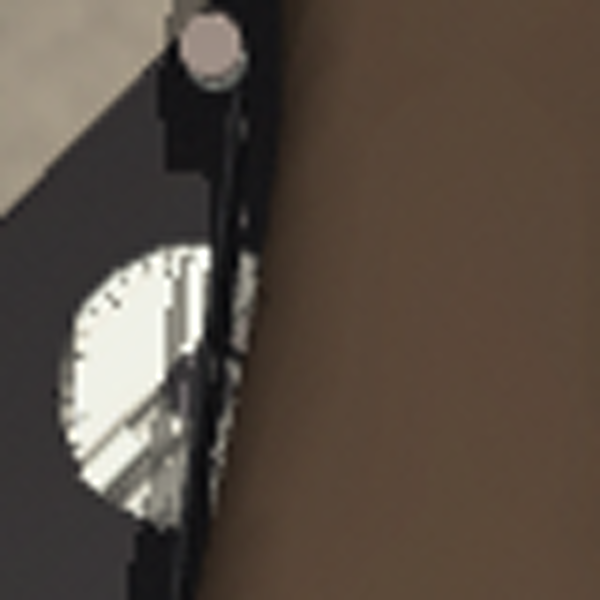

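```bash
python3 - <<'E'
from h import *
for n in("6","9"):
    im=cv2.imread(f"pics/side{n}.png");cv2.imwrite(f"pics/s{n}.png",cv2.resize(im[208:258,288:338],None,fx=12,fy=12,interpolation=cv2.INTER_CUBIC))
# expected pixels in crop for tab top corners at travel t, using lock frame
R=lambda th:np.array([[np.cos(th),-np.sin(th)],[np.sin(th),np.cos(th)]])
for t in(0,.04,.044):
    out=[]
    for x,y in((-.015,-.078),(.015,-.078),(.015,-.068),(-.015,-.068)):
        p=np.array([.5357,.007])+R(.798)@[x,y+t];r,c=w2px("side",[*p,.076]);out.append([round((c-288)*12),round((r-208)*12)])
    print(t,out)
E
```

```text
0 [[286, 126], [144, 147], [152, 182], [294, 161]]
0.04 [[320, 268], [175, 290], [184, 326], [329, 304]]
0.044 [[324, 282], [179, 304], [187, 341], [333, 319]]
```

View pics/s6.png

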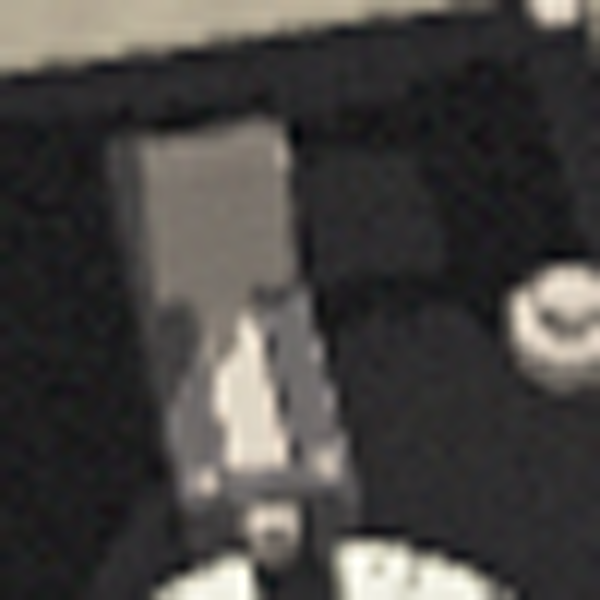

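View pics/s9.png

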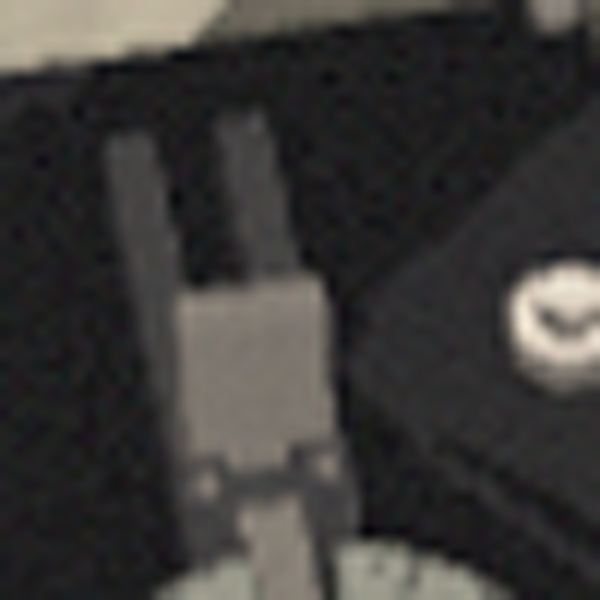

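```bash
python3 - <<'E'
from h import *
R=lambda th:np.array([[np.cos(th),-np.sin(th)],[np.sin(th),np.cos(th)]])
def pc(x,y,z):
    p=np.array([.5357,.007])+R(.798)@[x,y];r,c=w2px("side",[*p,z]);return [round((c-288)*12),round((r-208)*12)]
print("strap mid pts",pc(.014,-.015,.037),pc(-.014,-.015,.037),"cheek rear",pc(.018,-.12,.033),pc(-.018,-.12,.033),pc(.006,-.12,.033))
im,d=arm.grab_frame("side")
P=[]
for v in range(330,440,8):
  for u in range(200,315,8):
    r,c=208+v//12,288+u//12
    p=px2w("side",r,c,d=d[r,c]);P.append([*(R(.798).T@(p[:2]-[.5357,.007])),p[2]])
P=np.array(P);print(np.median(P,0),P.std(0),P[:,2].min(),P[:,2].max())
E
```

```text
strap mid pts [206, 495] [339, 474] cheek rear [108, 143] [270, 119] [162, 135]
[ 0.0018 -0.0254  0.0597] [0.0073 0.0014 0.0107] 0.039065799445384464 0.07912759524188873
```

```bash
python3 -c "
from station import arm
print(arm.job_done(), arm.get_state()['t'])"
```

```text
the job is handed in; nothing more can be done
the job is handed in; nothing more can be done
```

The stage is locked and the job is handed in, at about 21 s on the robot's clock. I used the closed fingertips only to push. They turned the disc by its lug about 1.2 rad counter-clockwise, then slid the bar home by the rear face of its tab. The arm then moved clear to the right.

- **Slot alignment:** before the bar push, my pixel measurements put the slot about 0.04 rad short of lined up. The networks disagreed, giving 0.03 and 0.09 rad past, but all were within the 0.1 rad allowed. The bar went in without catching on the rim.
- **Bar home:** resistance rose sharply to about 25 N at the end of the push, where the stop should be. In the side view the tab sits where full travel (44 mm) would put it, once I corrected for the offset seen on the fixed parts.
- **Travel readings:** these varied. The side network gave about 44 mm, and edge measurement gave 42–43 mm plus an unknown start. Depth put the tab 1.4 mm short before the same correction. I did not push a second time.
- **Unreliable check:** the last top view was mostly hidden by the arm, so I ignored its network readings.
- **Bystanders:** in the last side view the vial, nut and ring are where they started. I did not re-check the dish, driver and beaker in pictures, but the fingertips stayed well above them while crossing the bench.

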